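# Puff the bearing, index it to the third click and hold

### The job

Give the bearing on the tuning jig a puff of cleaner: press the canister's nozzle cap fully down and let it come all the way back up. Then turn the jig's indexing knob clockwise (seen from above) from its home stop, counting the clicks, to the third click without running on to the fourth, and finish while still holding the knob there with the gripper, because its spring turns it back when it is let go. Leave all the other things on the table where they are.

Things in the scene. Friction and masses are not known exactly. Their poses are not given: they have to be found in the camera images.
- jig: Fixed aluminium housing 110 (x) x 190 (y, -165 to +25) x 40 mm high, z up. Origin on the table plane under a pin with a bearing (19 mm across, top 68 mm high). Knob axis at x 0, y -110 mm, in a white dial 86 mm across, 46 mm high, with five black marks 24 degrees apart on its rim: home (long, to the jig's +x), then clockwise stops one, two, three (long), four.
- index_knob (a joint): Turn of the indexing knob in rad, 0 at the home stop (as it starts), growing clockwise seen from above; range 0 to 1.8, then a hard end. Clicks (detents) every 24 degrees (0.419 rad): first 0.419, second 0.838, third 1.257, fourth 1.676. A return spring (0.06 N m at home, 0.135 N m at the third click, towards home) is stronger than the detents (ripple of 0.045 N m either way), so the knob goes back towards home if let go.
- knob_grip (a point): Point on the knob's axis, at the height to grip, 77 mm above the table. The knob is black plastic: a round skirt 52 mm across whose top is 54 mm above the table, and on it an upright bar 48 mm long, 16 mm thick, 36 mm high (top 90 mm above the table, 13 mm above this point), gripped across its 16 mm from above. The point turns with the knob: its x runs along the bar's length (towards its white line and the small black pointer on the skirt), y across its thickness, z up.
- canister: Cleaner canister, fixed upright in a round rubber foot (88 mm across, 12 mm high): aluminium, 62 mm across, shoulder up to 122 mm high. Origin at the centre of the foot's underside on the table, on the canister's axis. It stands on the jig's +y side, its spout (-y) towards the bearing.
- nozzle_cap (a joint): Downward travel of the nozzle cap in m: 0 up, 0.006 fully down. Spring: 3.2 N to start, 8 N fully down; it comes back up by itself.
- cap_top (a point): Centre of the top of the canister's white nozzle cap (30 mm across, 18 mm high, with a small spout to the canister's -y), 148 mm above the table when up; moves with the cap. Press it straight down from above.
- yoyo: Bystander: white plastic yo-yo lying on its side face, 56 mm across, 40 mm high; origin at the centre of its underside.
- cup: Bystander: open brass cleaning cup, 52 mm across, 50 mm high; origin at the centre of its underside.
- gauge: Bystander: steel bearing gauge, a bar 30 (x) x 100 (y) x 8 mm with three short plugs on it, 28 mm high in all; origin at the centre of its underside.
- hex_driver: Bystander: aluminium hex driver lying along its x, 18 to 21 mm thick, from -85 to +69 mm of its origin, handle to -x; origin on its underside.
- spacer: Bystander: steel spacer ring lying flat, 44 mm across, 12 mm high; origin at the centre of its underside.
- tray: Bystander: grey plastic divided tray 110 x 80 x 25 mm high; origin at the centre of its underside.
- jar: Bystander: closed jar 48 mm across, 60 mm high; origin at the centre of its underside.
Mind the look-alikes: they are no part of the job. Leave any blue, pink or red look-alike of the canister alone.

How it is judged:
On the way, in this order (a step that is already met when the one before it is completed fails the run):
1. the nozzle cap is pressed down (at least 4 of its 6 mm) with the knob still at home (value of joint nozzle_cap above 0.004 m and value of joint index_knob below 0.2 rad), for 0.05 s.
2. the cap is let up again, the knob still at home (value of joint nozzle_cap below 0.0015 m and value of joint index_knob below 0.2 rad), for 0.1 s.
3. the knob reaches the first click (value of joint index_knob above 0.33 rad).
4. the knob reaches the second click (value of joint index_knob above 0.75 rad).
5. the knob is held at the third click by the gripper (value of joint index_knob between 1.157 and 1.357 rad and contact force between the fingers and index_knob above 1 N), for 0.5 s.
At the end, for the whole second after the job is handed in: The knob stands still at the third click (1.257 rad, within 0.1 rad), held by the fingers (more than 1 N of contact), the nozzle cap is up (within 1.5 mm), and no bystander has moved 20 mm or more (all of step 5 and value of joint nozzle_cap below 0.0015 m and velocity of joint index_knob between -0.1 and 0.1 rad/s and distance of each of yoyo, cup, gauge, hex_driver, spacer, tray, jar from where it was at the start of the episode below 0.02 m); the arm keeps its last pose, push and grip.
It fails at once if the knob is turned beyond the third click towards the fourth (over 1.55 rad) (value of joint index_knob above 1.55 rad).
It fails at once if a bystander is moved by more than 20 mm (distance of any of yoyo, cup, gauge, hex_driver, spacer, tray, jar from where it was at the start of the episode above 0.02 m).
It also fails if it takes over 50 s, if anything falls off the work surface, if the arm or the gripper's body presses on something with over 40 N, if the wrist force passes 120 N, or if a joint passes its speed limit or range.

### The arm

A 7-joint arm with a two-finger parallel gripper is mounted at the origin on the work surface. World frame = base frame: x ahead of the robot, y to its left, z up, the work surface at z = 0. Lengths are in m, angles in rad, forces in N, time in s.
With the tool pointing down it reaches from about 0.35 to 0.9 m from the base axis. Payload 7.2 kg.
Tool frame: the origin (TCP) lies midway between the tips of the shut fingers; the grasp point (between the pads) lies 19 mm behind it; z points along the fingers, y is the line along which they close (so a half turn about z gives the same grasp; the last joint's range is limited). The gripper opens to 88 mm and grips with 3 to 60 N. Pads are 20 mm wide; open, the fingers measure 115 mm over their backs; the gripper's body (75 mm by 178 mm) begins 61 mm behind the grasp point.
Start: joints at [-1.191, 0.411, -0.013, 1.596, 0.006, 1.134, -0.082], TCP at [0.271, 0.563, 0.223] pointing down, gripper open.
Joint ranges: [-2.95, 2.95], [-0.29, 1.99], [-1.47, 1.44], [0.14, 2.54], [-1.03, 4.17], [0.13, 1.85], [-2.86, 2.86]. Speed limits (rad/s): [2.39, 2.39, 3.01, 3.01, 3.14, 3.14, 3.14].

### API

Orientations are given as a rotation vector (axis times angle).
In Python, from rig import manip, imaging gives the robot as it stands. The module is installed in compiled form; this text tells all that it offers.
- The arm moves only by the shell command python3 -m creep 'ROWS'. ROWS is JSON, a list of rows, each an object of numbers: "x", "y", "z": the shift along the world's x, y, z in cm; "ax", "ay", "az": the turn, a rotation vector about the world's x, y, z in degrees; "grip": the closure in counts, from 0 (fully open) to 255 (shut). A call has 1 to 5 rows; each row is the pose to reach, as a shift and turn from the pose commanded when the call began; what a row does not reach only later rows make up. A row lasts 1/10 s, in which the tool goes at most 50 mm and 8.59 degrees, less where a joint would pass 70% of its speed; a pose out of reach is approached as far as the arm can. A call with a gripper value outside its range is refused whole. The fingers move at their own pace and stop on an object; the grip force is fixed at half the most. Time passes only in rows, so rows that repeat a pose let the fingers close. It gives the time, the measured TCP pose, the force, the opening and the grip force at its end, in the units of the state.
- manip.get_obs(): the state, without advancing time (a new reading comes with each control period).
- imaging.capture(name): name is "scene" or "top"; returns the picture (480x640x3 uint8, blue, green, red); there is no depth.
- imaging.camera_info(name): a dict with "camera_matrix" (3x3 intrinsics, pixels), "R" (3x3) and "t" (3): a world point X has camera coordinates R X + t. Camera axes: x right, y down, z forward; pixel columns grow to the right and rows downward; lengths in m; the calibration is good to about 2 mm. A picture is of the moment at which its call begins. camera_info takes no time and is no camera call.
- manip.hand_in(): hands the job in; it is judged then, once.
The state is a dict: "clock": time; "q": joint angles; "qvel": joint speeds; "joint_efforts": joint torques, N m; "position": TCP position; "ee_rot": TCP orientation; "ft_force": force on the tool from outside, world axes, zero at the start; "torque": the same for the moment, N m; "finger_gap": opening from 0.0 (shut) to 1.0 (fully open); "gripper_force": force on a finger pad.
Only numpy, scipy, OpenCV 4.12 (cv2) and the standard library are available. Lean on these libraries where they do the work, as an engineer would, in place of code of your own. Each camera call takes 0.05 s, during which the arm holds its last target. There are 200 camera calls.

## Working session

There is one attempt and no reset: what is moved stays moved. The work goes in short steps, Python scripts to look and compute and a shell command to move; the robot and the scene stay as the last step left them, time stands still between calls to the robot, and variables do not carry over. Pictures are saved under pics/ and viewed, at most 10 in all, crops included, and the job is handed in when it is done.

```bash
mkdir -p pics; python3 - <<'E'
from rig import manip, imaging
import cv2
o=manip.get_obs();print(o['clock'],o['position'],o['ee_rot'],o['finger_gap'])
for n in("scene","top"):
    cv2.imwrite(f"pics/{n}0.png",imaging.capture(n));c=imaging.camera_info(n);print(n,c)
E
```

```text
0.0 [0.27043082 0.56292968 0.22184826] [-6.97448726e-01 -3.06294466e+00  2.40567115e-03] 1.0047040536418914
scene {'camera_matrix': array([[546.37427235,   0.        , 319.33096591],
       [  0.        , 546.37427235, 247.81549692],
       [  0.        ,   0.        ,   1.        ]]), 'R': array([[-0.85110447,  0.52498502,  0.0034505 ],
       [ 0.3901559 ,  0.63689021, -0.66494303],
       [-0.35128272, -0.56458975, -0.74688611]]), 't': array([ 0.453895  , -0.12685926,  1.61337339])}
top {'camera_matrix': array([[613.15353397,   0.        , 318.99287822],
       [  0.        , 613.15353397, 235.83930534],
       [  0.        ,   0.        ,   1.        ]]), 'R': array([[ 0.00624035, -0.99991702,  0.01126995],
       [-0.99622419, -0.00719246, -0.08651958],
       [ 0.08659346, -0.01068749, -0.9961864 ]]), 't': array([-0.01006707,  0.53101312,  1.35185525])}
```

View pics/scene0.png

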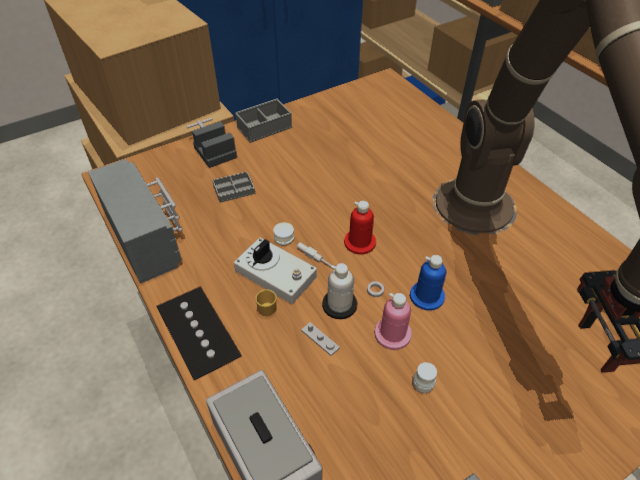

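View pics/top0.png

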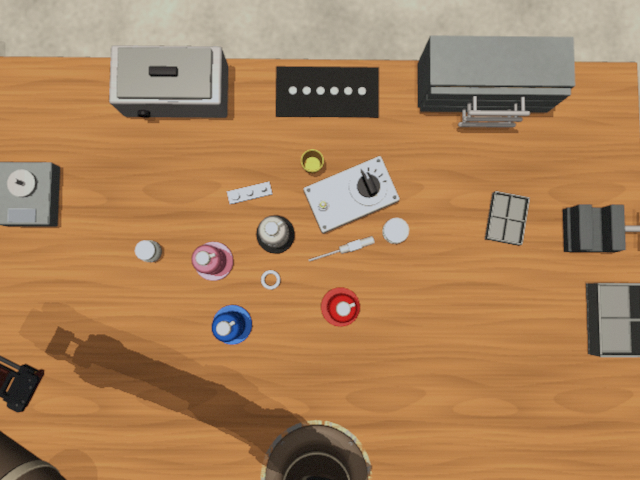

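Candidates for the canister in the top view are grey aluminium with a black foot (275,233), pink (210,260), blue (231,324) and red (341,307). I choose the grey one, which stands on the bearing side of the jig. The jig is at about (351,195) with its knob at (369,185). One close crop to check.

```bash
python3 - <<'E'
import cv2
i=cv2.imread("pics/top0.png")[140:265,235:425]
cv2.imwrite("pics/c1.png",cv2.resize(i,None,fx=4,fy=4,interpolation=cv2.INTER_CUBIC))
i=cv2.imread("pics/scene0.png")[225:325,225:375]
cv2.imwrite("pics/c2.png",cv2.resize(i,None,fx=5,fy=5,interpolation=cv2.INTER_CUBIC))
E
```

```text
(no output)
```

View pics/c1.png

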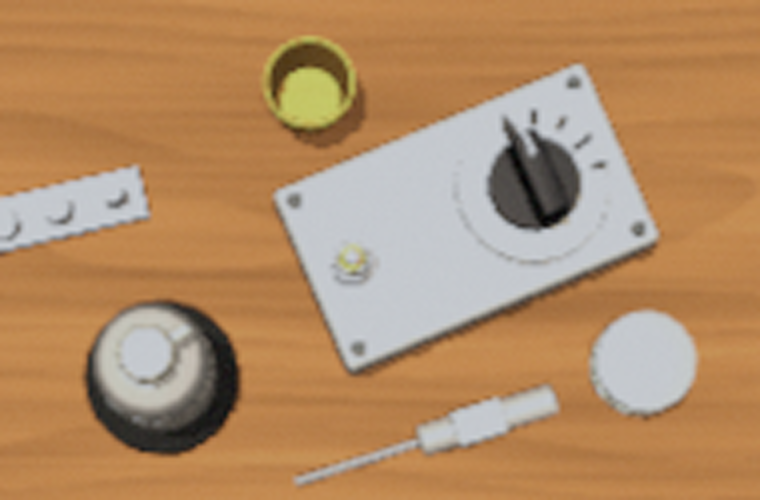

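View pics/c2.png

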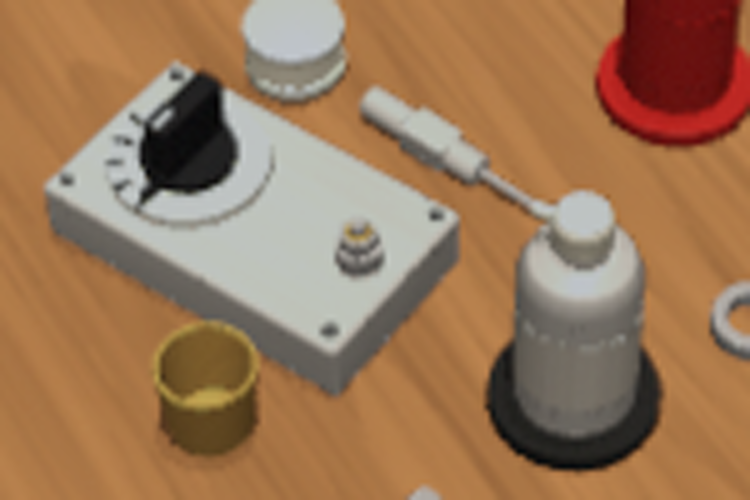

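The crops confirm the grey aluminium canister with the black foot. In c1 its cap is at (147,353), the knob skirt centre at (534,182) and the bearing at (352,257). The jig corners are (275,195), (582,66), (658,240) and (353,371). In c2 the cap top is at (583,212).

```bash
cat > h.py <<'E'
import numpy as np
from rig import imaging
def ray(n,u,v,z):
    c=imaging.camera_info(n);K,R,t=c['camera_matrix'],c['R'],c['t']
    d=R.T@np.linalg.solve(K,[u,v,1]);o=-R.T@t
    return o+d*(z-o[2])/d[2]
T=lambda x,y,z:ray("top",235+(x-1.5)/4,140+(y-1.5)/4,z)
S=lambda x,y,z:ray("scene",225+(x-2)/5,225+(y-2)/5,z)
E
python3 - <<'E'
from h import *
from rig import manip
from scipy.spatial.transform import Rotation as Ro
print("cap",T(147,353,.148),S(583,212,.148),"foot",T(163,377,.012))
P=[T(*p,.04)for p in((275,195),(582,66),(658,240),(353,371))]
c=np.mean(P,0);y=(P[0]+P[3]-P[1]-P[2])[:2];y/=np.linalg.norm(y);x=np.array([y[1],-y[0]])
print("edges",[np.linalg.norm(P[i]-P[i-1]) for i in range(4)])
org=c[:2]+.07*y;print("org",org,"bearing",T(352,257,.068),"knob",org-.11*y,T(534,182,.054))
print("jig x ang",np.degrees(np.arctan2(x[1],x[0])))
print("pointer",T(508,120,.056))
o=manip.get_obs();print(Ro.from_rotvec(o['ee_rot']).as_matrix().round(3))
for n,p in dict(yoyo=(643,360,.04),cup=(310,80,.05)).items():print(n,T(*p))
E
```

```text
cap [0.53580369 0.09201495 0.148     ] [0.53390948 0.09615375 0.148     ] foot [0.5357744  0.09196616 0.012     ]
edges [np.float64(0.10759790086513549), np.float64(0.1869295730924012), np.float64(0.10677327529245492), np.float64(0.18525995384234398)]
org [ 0.59568186 -0.01396965] bearing [ 0.59712669 -0.01348937  0.068     ] knob [ 0.63972988 -0.11476534] [ 0.64164374 -0.11402764  0.054     ]
jig x ang 23.605471886824315
pointer [ 0.6758322  -0.09948446  0.056     ]
[[-0.901  0.433 -0.001]
 [ 0.433  0.901 -0.001]
 [-0.    -0.001 -1.   ]]
yoyo [ 0.54466744 -0.17578159  0.04      ]
cup [0.69860095 0.01011727 0.05      ]
```

The cap is at (0.535,0.093) and the knob at (0.641,-0.114). The bar points 23.6° from world x, so tool y has to turn +49° to reach 113.6°.

```bash
python3 -m creep '[{"x":2.3,"y":-4.1,"grip":255},{"x":4.6,"y":-8.2,"grip":255},{"x":6.9,"y":-12.3,"grip":255},{"x":9.2,"y":-16.4,"grip":255},{"x":11.5,"y":-20.5,"grip":255}]'
python3 -m creep '[{"x":2.3,"y":-4.1,"grip":255},{"x":4.6,"y":-8.2,"grip":255},{"x":6.9,"y":-12.3,"grip":255},{"x":9.2,"y":-16.4,"grip":255},{"x":11.5,"y":-20.5,"grip":255}]'
```

```text
validation failed for argument at $[0]...
validation failed for argument at $[0]...
```

```bash
python3 -m creep '[{"x":2.3,"y":-4.1,"z":0,"ax":0,"ay":0,"az":0,"grip":255},{"x":4.6,"y":-8.2,"z":0,"ax":0,"ay":0,"az":0,"grip":255},{"x":6.9,"y":-12.3,"z":0,"ax":0,"ay":0,"az":0,"grip":255},{"x":9.2,"y":-16.4,"z":0,"ax":0,"ay":0,"az":0,"grip":255},{"x":11.5,"y":-20.5,"z":0,"ax":0,"ay":0,"az":0,"grip":255}]'
```

```text
clock: 0.6
position: [0.3861, 0.3564, 0.2224]
ee_rot: [-0.697, -3.063, 0.001]
ft_force: [1.1, 1.0, -0.1]
finger_gap: 0.584
gripper_force: 0.0
```

```bash
python3 -m creep '[{"x":2.3,"y":-4.1,"z":0,"ax":0,"ay":0,"az":0,"grip":255},{"x":4.6,"y":-8.2,"z":0,"ax":0,"ay":0,"az":0,"grip":255},{"x":6.9,"y":-12.3,"z":0,"ax":0,"ay":0,"az":0,"grip":255},{"x":9.2,"y":-16.4,"z":0,"ax":0,"ay":0,"az":0,"grip":255},{"x":11.5,"y":-20.5,"z":0,"ax":0,"ay":0,"az":0,"grip":255}]'
python3 -m creep '[{"x":2,"y":-3.5,"z":0,"ax":0,"ay":0,"az":0,"grip":255},{"x":3.4,"y":-5.8,"z":-2,"ax":0,"ay":0,"az":0,"grip":255},{"x":3.4,"y":-5.8,"z":-4,"ax":0,"ay":0,"az":0,"grip":255},{"x":3.4,"y":-5.8,"z":-5,"ax":0,"ay":0,"az":0,"grip":255},{"x":3.4,"y":-5.8,"z":-5,"ax":0,"ay":0,"az":0,"grip":255}]'
python3 - <<'E'
from rig import imaging
import cv2
a=imaging.capture("scene")[230:330,270:420];b=imaging.capture("top")[180:280,210:360]
cv2.imwrite("pics/p1.png",cv2.resize(cv2.vconcat([a,b]),None,fx=3,fy=3,interpolation=cv2.INTER_CUBIC))
E
```

```text
clock: 1.1
position: [0.5011, 0.1515, 0.2226]
ee_rot: [-0.697, -3.063, -0.0]
ft_force: [0.5, 0.3, 0.8]
finger_gap: 0.13
gripper_force: 0.0
clock: 1.6
position: [0.5334, 0.0957, 0.1711]
ee_rot: [-0.696, -3.06, 0.002]
ft_force: [-0.1, -0.2, 0.6]
finger_gap: 0.005
gripper_force: 0.0
```

View pics/p1.png

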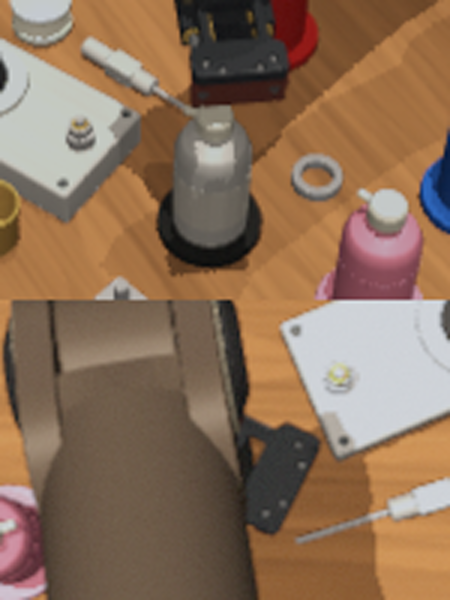

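```bash
python3 - <<'E'
from rig import manip, imaging
import numpy as np
p=manip.get_obs()['position'];c=imaging.camera_info("scene")
for d in ([0,0,0],[0,0,.05],[0,0,.08]):
    X=c['R']@(p+d)+c['t'];u=c['camera_matrix']@X;print(d,u[:2]/u[2],X[2])
im=imaging.capture("scene")
import cv2
i=im[195:295,280:400];cv2.imwrite("pics/p2.png",cv2.resize(i,None,fx=6,fy=6,interpolation=cv2.INTER_CUBIC))
E
```

```text
[0, 0, 0] [341.36579627 260.10593625] 1.242099420401837
[0, 0, 0.05] [342.12706198 245.40883305] 1.204755114858595
[0, 0, 0.08] [342.60690409 236.14493351] 1.18234853153265
```

View pics/p2.png

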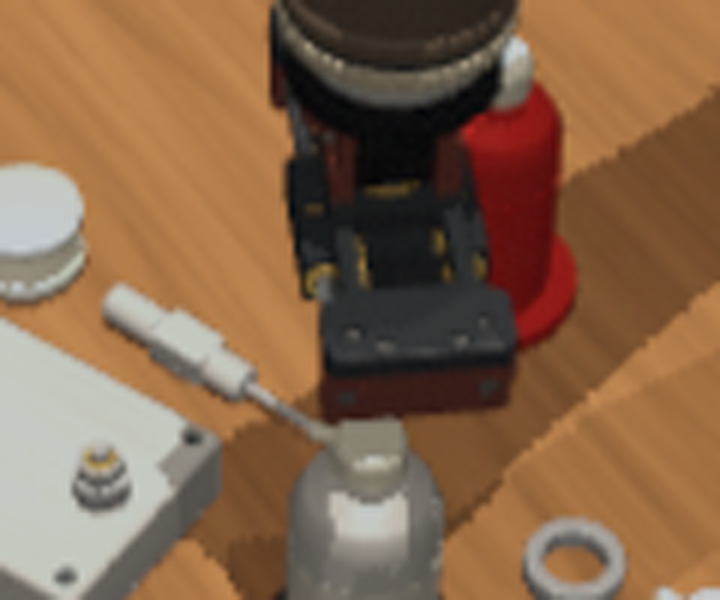

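The shut fingers (about (415,380) in the crop) sit just above the cap (370,440). The projected TCP is at crop (368,391), over the cap. Press gently while watching the force.

```bash
python3 -m creep '[{"x":0.1,"y":-0.2,"z":-1.5,"ax":0,"ay":0,"az":0,"grip":255},{"x":0.1,"y":-0.2,"z":-2.2,"ax":0,"ay":0,"az":0,"grip":255},{"x":0.1,"y":-0.2,"z":-2.4,"ax":0,"ay":0,"az":0,"grip":255},{"x":0.1,"y":-0.2,"z":-2.6,"ax":0,"ay":0,"az":0,"grip":255},{"x":0.1,"y":-0.2,"z":-2.6,"ax":0,"ay":0,"az":0,"grip":255}]'
```

```text
clock: 2.25
position: [0.5354, 0.0938, 0.1471]
ee_rot: [-0.697, -3.063, -0.001]
ft_force: [-3.0, -0.1, 4.4]
finger_gap: 0.006
gripper_force: 2.1
```

Contact, at 4.4 N. Pressing on.

```bash
python3 -m creep '[{"x":0,"y":0,"z":-0.2,"ax":0,"ay":0,"az":0,"grip":255},{"x":0,"y":0,"z":-0.4,"ax":0,"ay":0,"az":0,"grip":255},{"x":0,"y":0,"z":-0.5,"ax":0,"ay":0,"az":0,"grip":255},{"x":0,"y":0,"z":-0.5,"ax":0,"ay":0,"az":0,"grip":255}]'
```

```text
clock: 2.65
position: [0.5356, 0.0937, 0.1424]
ee_rot: [0.697, 3.063, 0.001]
ft_force: [-5.6, 0.1, 7.5]
finger_gap: 0.001
gripper_force: 3.9
```

```bash
python3 -m creep '[{"x":0,"y":0,"z":-0.15,"ax":0,"ay":0,"az":0,"grip":255},{"x":0,"y":0,"z":-0.2,"ax":0,"ay":0,"az":0,"grip":255},{"x":0,"y":0,"z":-0.2,"ax":0,"ay":0,"az":0,"grip":255}]'
```

```text
clock: 2.95
position: [0.5357, 0.0937, 0.1422]
ee_rot: [0.697, 3.063, 0.003]
ft_force: [-9.6, -1.2, 24.6]
finger_gap: 0.007
gripper_force: 12.1
```

Bottomed out at 24.6 N. Lifting and going over to the knob.

```bash
python3 -m creep '[{"x":0,"y":0,"z":1,"ax":0,"ay":0,"az":0,"grip":255},{"x":0,"y":0,"z":3,"ax":0,"ay":0,"az":0,"grip":255},{"x":0,"y":0,"z":6,"ax":0,"ay":0,"az":0,"grip":255},{"x":0,"y":0,"z":8,"ax":0,"ay":0,"az":8,"grip":100},{"x":2,"y":-4,"z":8,"ax":0,"ay":0,"az":16,"grip":0}]'
python3 -m creep '[{"x":2,"y":-4,"z":0,"ax":0,"ay":0,"az":8,"grip":0},{"x":4,"y":-8,"z":0,"ax":0,"ay":0,"az":16,"grip":0},{"x":6,"y":-12,"z":0,"ax":0,"ay":0,"az":24,"grip":0},{"x":8.5,"y":-16.5,"z":0,"ax":0,"ay":0,"az":32,"grip":0},{"x":8.5,"y":-16.8,"z":0,"ax":0,"ay":0,"az":33,"grip":0}]'
python3 - <<'E'
from rig import manip,imaging
from scipy.spatial.transform import Rotation as Ro
import numpy as np, cv2
o=manip.get_obs();y=Ro.from_rotvec(o['ee_rot']).as_matrix()[:,1];print(o['position'],np.degrees(np.arctan2(y[1],y[0])),o['q'],o['ft_force'])
i=imaging.capture("scene")[190:310,220:380];cv2.imwrite("pics/p3.png",cv2.resize(i,None,fx=5,fy=5,interpolation=cv2.INTER_CUBIC))
E
```

```text
clock: 3.45
position: [0.5563, 0.0597, 0.2229]
ee_rot: [0.244, 3.127, 0.007]
ft_force: [0.9, 0.9, -0.4]
finger_gap: 0.146
gripper_force: 0.0
clock: 3.95
position: [0.6417, -0.1224, 0.2193]
ee_rot: [-0.629, 3.078, -0.007]
ft_force: [0.1, -0.5, 0.9]
finger_gap: 0.603
gripper_force: 0.0
[ 0.64173128 -0.12240354  0.21926107] 113.08952628812985 [-0.01164984  0.46170224  0.17836024  1.53768186 -0.08219943  1.14796481
  2.15580406] [ 0.10347866 -0.45062956  0.87502879]
```

View pics/p3.png

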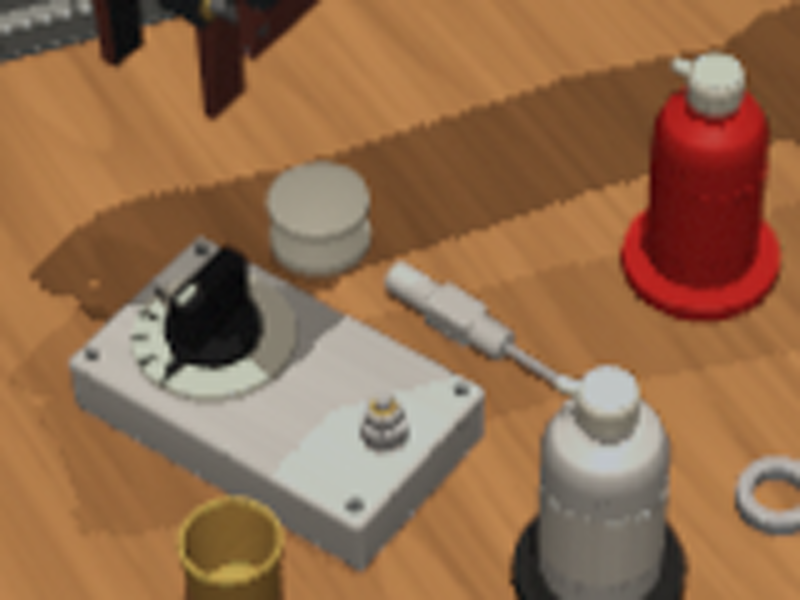

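```bash
python3 -m creep '[{"x":0,"y":0,"z":0,"ax":0,"ay":0,"az":0.5,"grip":0},{"x":0,"y":0,"z":-4,"ax":0,"ay":0,"az":0.5,"grip":0},{"x":0,"y":0,"z":-8,"ax":0,"ay":0,"az":0.5,"grip":0},{"x":0,"y":0,"z":-11,"ax":0,"ay":0,"az":0.5,"grip":0},{"x":0,"y":0,"z":-11,"ax":0,"ay":0,"az":0.5,"grip":0}]'
python3 - <<'E'
from rig import manip,imaging
from scipy.spatial.transform import Rotation as Ro
import numpy as np, cv2
o=manip.get_obs();R=Ro.from_rotvec(o['ee_rot']).as_matrix();y=R[:,1];print(o['position'],np.degrees(np.arctan2(y[1],y[0])))
c=imaging.camera_info("scene")
for s in(-.044,0,.044):
    u=c['camera_matrix']@(c['R']@(o['position']+s*y)+c['t']);u=u[:2]/u[2];print(s,(u-[220,190])*5)
i=imaging.capture("scene")[190:310,220:380];cv2.imwrite("pics/p4.png",cv2.resize(i,None,fx=5,fy=5,interpolation=cv2.INTER_CUBIC))
E
```

```text
clock: 4.5
position: [0.6374, -0.1109, 0.1056]
ee_rot: [0.648, -3.067, -0.005]
ft_force: [-1.4, 0.5, 0.4]
finger_gap: 1.001
gripper_force: 0.0
[ 0.63737904 -0.11087461  0.1056284 ] 113.87354750785728
-0.044 [137.51990494 215.21521812]
0 [205.35126177 251.21053715]
0.044 [274.84397005 288.08746726]
```

View pics/p4.png

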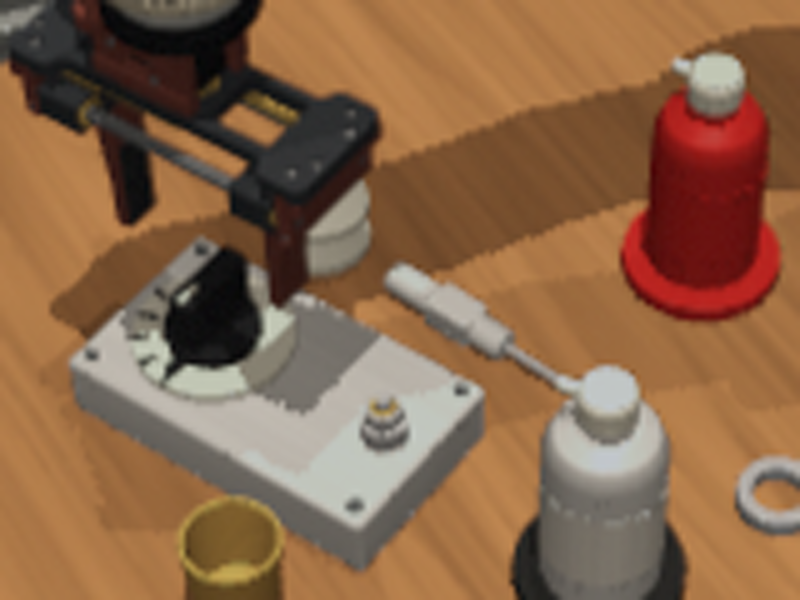

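The fingers straddle the bar: the tips are at (285,295) and (130,215), and the bar top is around (205,275). Settle, then read before descending.

```bash
python3 -m creep '[{"x":0,"y":0,"z":0,"ax":0,"ay":0,"az":0,"grip":0},{"x":0,"y":0,"z":-1,"ax":0,"ay":0,"az":0,"grip":0},{"x":0,"y":0,"z":-1,"ax":0,"ay":0,"az":0,"grip":0},{"x":0,"y":0,"z":-1,"ax":0,"ay":0,"az":0,"grip":0}]'
```

```text
clock: 4.95
position: [0.6406, -0.1141, 0.1002]
ee_rot: [-0.646, 3.074, -0.0]
ft_force: [-0.5, -0.6, 0.8]
finger_gap: 0.999
gripper_force: 0.0
```

```bash
python3 -m creep '[{"x":0,"y":0,"z":-2,"ax":0,"ay":0,"az":0,"grip":0},{"x":0,"y":0,"z":-3.5,"ax":0,"ay":0,"az":0,"grip":0},{"x":0,"y":0,"z":-4,"ax":0,"ay":0,"az":0,"grip":0},{"x":0,"y":0,"z":-4,"ax":0,"ay":0,"az":0,"grip":0}]'
python3 -m creep '[{"x":0,"y":0,"z":0,"ax":0,"ay":0,"az":0,"grip":255},{"x":0,"y":0,"z":0,"ax":0,"ay":0,"az":0,"grip":255},{"x":0,"y":0,"z":0,"ax":0,"ay":0,"az":0,"grip":255},{"x":0,"y":0,"z":0,"ax":0,"ay":0,"az":0,"grip":255},{"x":0,"y":0,"z":0,"ax":0,"ay":0,"az":0,"grip":255}]'
python3 -m creep '[{"x":0,"y":0,"z":0,"ax":0,"ay":0,"az":0,"grip":255},{"x":0,"y":0,"z":0,"ax":0,"ay":0,"az":0,"grip":255},{"x":0,"y":0,"z":0,"ax":0,"ay":0,"az":0,"grip":255},{"x":0,"y":0,"z":0,"ax":0,"ay":0,"az":0,"grip":255},{"x":0,"y":0,"z":0,"ax":0,"ay":0,"az":0,"grip":255}]'
```

```text
clock: 5.35
position: [0.6398, -0.1141, 0.0587]
ee_rot: [0.646, -3.073, -0.001]
ft_force: [-0.6, -0.3, 0.0]
finger_gap: 0.993
gripper_force: 0.0
clock: 5.85
position: [0.6405, -0.1141, 0.0599]
ee_rot: [-0.647, 3.074, -0.0]
ft_force: [0.1, 1.1, 0.7]
finger_gap: 0.587
gripper_force: 0.0
clock: 6.35
position: [0.6395, -0.1121, 0.0596]
ee_rot: [0.648, -3.072, -0.005]
ft_force: [-3.5, 5.3, 4.4]
finger_gap: 0.178
gripper_force: 30.0
```

Gripped, with a 15.7 mm opening and 30 N. Turn to the first click, centring by about 2 mm.

```bash
python3 -m creep '[{"x":-0.1,"y":0.2,"z":0,"ax":0,"ay":0,"az":0,"grip":255},{"x":-0.1,"y":0.2,"z":0,"ax":0,"ay":0,"az":-6,"grip":255},{"x":-0.1,"y":0.2,"z":0,"ax":0,"ay":0,"az":-12,"grip":255},{"x":-0.1,"y":0.2,"z":0,"ax":0,"ay":0,"az":-18,"grip":255},{"x":-0.1,"y":0.2,"z":0,"ax":0,"ay":0,"az":-24,"grip":255}]'
python3 -m creep '[{"x":0,"y":0,"z":0,"ax":0,"ay":0,"az":0,"grip":255},{"x":0,"y":0,"z":0,"ax":0,"ay":0,"az":0,"grip":255}]'
python3 - <<'E'
from rig import manip
from scipy.spatial.transform import Rotation as Ro
import numpy as np
o=manip.get_obs();y=Ro.from_rotvec(o['ee_rot']).as_matrix()[:,1];print(np.degrees(np.arctan2(y[1],y[0])),o['torque'])
E
```

```text
clock: 6.85
position: [0.6393, -0.1113, 0.0596]
ee_rot: [-0.012, -3.141, -0.001]
ft_force: [-1.2, 2.7, -0.3]
finger_gap: 0.181
gripper_force: 30.0
clock: 7.05
position: [0.6393, -0.1112, 0.0596]
ee_rot: [-0.001, -3.141, -0.001]
ft_force: [-1.3, 3.7, 1.1]
finger_gap: 0.178
gripper_force: 30.0
89.97670289298289 [0.78044759 0.32244583 0.12334164]
```

```bash
python3 -m creep '[{"x":0,"y":0.1,"z":0,"ax":0,"ay":0,"az":-6,"grip":255},{"x":0,"y":0.1,"z":0,"ax":0,"ay":0,"az":-12,"grip":255},{"x":0,"y":0.1,"z":0,"ax":0,"ay":0,"az":-18,"grip":255},{"x":0,"y":0.1,"z":0,"ax":0,"ay":0,"az":-24,"grip":255},{"x":0,"y":0.1,"z":0,"ax":0,"ay":0,"az":-24,"grip":255}]'
python3 -m creep '[{"x":0,"y":0,"z":0,"ax":0,"ay":0,"az":-6,"grip":255},{"x":0,"y":0,"z":0,"ax":0,"ay":0,"az":-12,"grip":255},{"x":0,"y":0,"z":0,"ax":0,"ay":0,"az":-18,"grip":255},{"x":0,"y":0,"z":0,"ax":0,"ay":0,"az":-24,"grip":255},{"x":0,"y":0,"z":0,"ax":0,"ay":0,"az":-24,"grip":255}]'
python3 -m creep '[{"x":0,"y":0,"z":0,"ax":0,"ay":0,"az":0,"grip":255},{"x":0,"y":0,"z":0,"ax":0,"ay":0,"az":0,"grip":255},{"x":0,"y":0,"z":0,"ax":0,"ay":0,"az":0,"grip":255},{"x":0,"y":0,"z":0,"ax":0,"ay":0,"az":0,"grip":255},{"x":0,"y":0,"z":0,"ax":0,"ay":0,"az":0,"grip":255}]'
python3 - <<'E'
from rig import manip,imaging
from scipy.spatial.transform import Rotation as Ro
import numpy as np,cv2
o=manip.get_obs();y=Ro.from_rotvec(o['ee_rot']).as_matrix()[:,1];print(np.degrees(np.arctan2(y[1],y[0])),o['torque'],o['q'])
i=imaging.capture("scene")[210:310,220:340];cv2.imwrite("pics/p5.png",cv2.resize(i,None,fx=6,fy=6,interpolation=cv2.INTER_CUBIC))
E
```

```text
clock: 7.55
position: [0.6395, -0.1105, 0.0596]
ee_rot: [-0.658, -3.072, -0.001]
ft_force: [-0.3, 3.8, 1.6]
finger_gap: 0.177
gripper_force: 30.0
clock: 8.05
position: [0.64, -0.1099, 0.0596]
ee_rot: [1.278, 2.87, 0.002]
ft_force: [1.8, 5.1, 0.0]
finger_gap: 0.185
gripper_force: 30.0
clock: 8.55
position: [0.64, -0.1099, 0.0596]
ee_rot: [1.273, 2.872, 0.002]
ft_force: [0.7, 6.1, -0.4]
finger_gap: 0.175
gripper_force: 30.0
42.19627876656156 [ 1.18367507 -0.22018265  0.12810399] [-0.22140908  0.65860613  0.46676072  1.70338181 -0.37116037  0.86799312
  1.14059671]
```

View pics/p5.png

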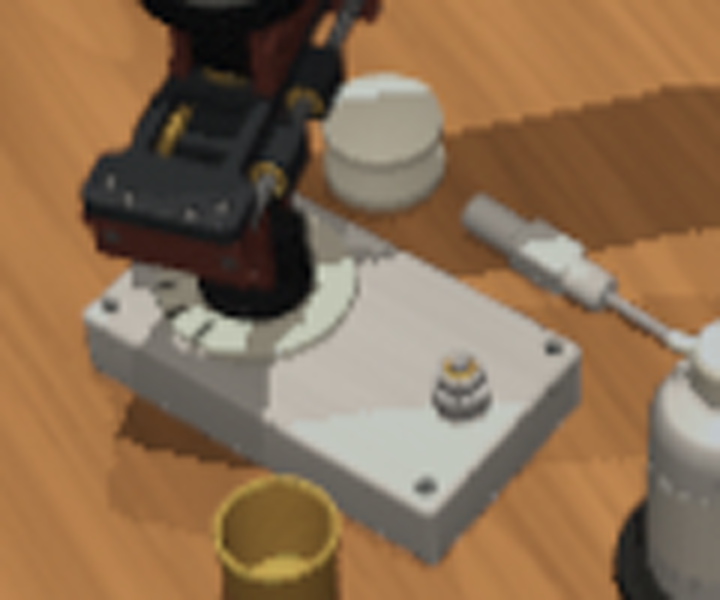

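The picture shows the home and first marks clear at (200,330) and (185,312), the pointer turned under the fingers, and everything else in place. The tool has turned 71.7° from the grip with 30 N held, and the 0.128 N m moment matches the spring at the third click. Handing in.

```bash
python3 -c "
from rig import manip;print(manip.hand_in())"
```

```text
the job is handed in; nothing more can be done
None
```

I pressed the cap fully down and lifted clear so it could spring back, then turned the knob about 72° clockwise to the third click, and handed the job in with the gripper still holding it at 30 N. The hand-in gave no verdict; that the knob is at the third click rests on the tool angle and the spring moment, because the fingers hid its pointer, and the other things looked undisturbed in the last picture, which covered only the jig area.

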